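Hand in the finished circuit board

TASK

Take the finished circuit board, the one in the orange carrier, out of the rack and post it upright through the slot of the grey hand-in box, feeling for the slot and pushing past the stiff flap underneath until the board is wholly inside below the slot plate. Be gentle: neither the board nor the gripper may press on the box with more than 25 N. Leave the other two boards in the rack and the things lying around where they are.

Things in the scene. Friction and masses are not known exactly. Their poses are not given: they have to be found in the camera images.
- orange_board: board to hand in: green circuit board in an orange rigid carrier, upright, 90 wide (x) x 9 thick (y) x 90 high (z) mm, 0.10 to 0.21 kg. Origin at the middle of its lower edge, z up. Grip it across its thickness; the top 20 mm is a plain bar. Either face may point either way in the slot.
- orange_board_top (a point): middle of the orange board's upper edge, 90 mm above its origin
- white_board: same shape, white carrier; leave in the rack
- blue_board: same shape, blue carrier; leave in the rack
- rack: fixed grey block 125 (x) x 200 (y) x 36 (z) mm, origin at the centre of its underside. Pockets at y = -75, 0, +75 mm, each 93 (x) x 10.5 (y) mm, 30 mm deep, floor at 6 mm: a board stands in line with the rack's axes, 60 mm out of it, its top at 96 mm; draw it straight up. Which board is in which pocket varies.
- box: fixed grey hand-in box 170 (x) x 130 (y) mm, lid top at 100 mm, the wall at -x clear; origin at the centre of its underside. The slot plate is on the lid. The foam floor is 16 mm above the origin: a posted board ends with its top about 16 mm below the plate's upper face. Once past the flap, the board falls by its own weight when let go.
- flap (a joint): stiff friction-hinged flap under the slot, rad: 0 = closed (flat, 32 mm below the plate's upper face), about 1.2 when the board has passed, 1.45 = fully open. Board pressure opens it (about 6 to 9 N at first, less as it opens; passed after some 25 mm) and it stays where it is pushed.
- spool: solder spool 54 mm diameter, 42 mm high, loose, origin at the centre of its underside; leave
- tin: small brass tip-cleaner bowl 64 mm diameter, 28 mm high, loose, origin at the centre of its underside; leave
- meter: yellow hand meter 140 x 75 x 32 mm, loose, origin at the centre of its underside; leave
- parts_tray: blue divided parts tray 120 x 160 x 30 mm, loose, origin at the centre of its underside; leave
- pliers: pliers with red handles about 140 mm long, loose, lying flat, origin at its middle on the table; leave
- driver: screwdriver with red handle 170 mm long, loose, lying flat, origin at its middle; leave
- box_mouth (a point): box's centre line at the height of the slot plate's upper face (122 mm). The slot, 93 (box x) x 11.2 (box y) mm with 1 mm chamfer, is centred in box x and parallel to it, but the plate is clamped anywhere from -9 to +9 mm off this point along box y, differing each time and not measured: find it by feel. It does not slide sideways under working loads.
- plate (a joint): how far the aluminium slot plate, 130 (x) x 76 (y) x 10 mm, is pressed down on its springs, m: 0 = up. It starts to sink at about 4 N, sinks 1 mm per 2 N, and stops hard at 0.007 (about 18 N). Pressing it down does not open the slot.
Mind the look-alikes: they are no part of the job. There is more than one size of the orange_board; the one meant has the size given above.

How it is judged:
On the way, in this order (a step that is already met when the one before it is completed fails the run):
1. the orange board is lifted clear of the rack (z of orange_board in the frame of rack above 0.045 m and contact force between the fingers and orange_board above 1 N), for 0.1 s.
2. the board's lower edge is through the slot, upright and in line with it (z of orange_board in the frame of box between 0.02 and 0.105 m and x of orange_board in the frame of box between -0.008 and 0.008 m and y of orange_board in the frame of box between -0.015 and 0.015 m and angle between the x axis of orange_board and the x axis of box, either way round below 0.1 rad and angle between orange_board's own z axis and vertical below 0.2 rad), for 0.1 s.
At the end, for the whole second after the job is handed in: Orange board at rest in the box (origin within 40 mm in x, 50 mm in y of its centre, 5 mm or more above its underside), its upper edge at least 4 mm below the plate's upper face, flap open over 0.6 rad. White and blue boards still in the rack, raised at most 6 mm (z of orange_board_top in the frame of box below 0.118 m and z of orange_board in the frame of box above 0.005 m and x of orange_board in the frame of box between -0.04 and 0.04 m and y of orange_board in the frame of box between -0.05 and 0.05 m and linear speed of orange_board below 0.02 m/s and value of joint flap above 0.6 rad and z of each of white_board, blue_board in the frame of rack below 0.012 m); the robot touches nothing.
It fails at once if the board or the robot presses on the box with more than 25 N (contact force between any of orange_board, the fingers, the arm and box above 25 N).
It fails at once if another board is moved by more than 20 mm (distance of any of white_board, blue_board from where it was at the start of the episode above 0.02 m).
It fails at once if a bystander is moved by more than 30 mm (distance of any of spool, tin, meter, parts_tray, pliers, driver from where it was at the start of the episode above 0.03 m).
It also fails if it takes over 58 s, if anything falls off the work surface, if the arm or the gripper's body presses on something with over 40 N, if the wrist force passes 120 N, or if a joint passes its speed limit or range.

ROBOT

A 6-joint arm with a two-finger parallel gripper is mounted at the origin on the work surface. World frame = base frame: x ahead of the robot, y to its left, z up, the work surface at z = 0. Lengths are in m, angles in rad, forces in N, time in s.
With the tool pointing down it reaches from about 0.35 to 0.975 m from the base axis. Payload 4.9 kg.
Tool frame: the origin (TCP) lies at the very end of the fingers, on their centre line; the grasp point (between the pads) lies 19 mm behind it (ctrl.grasp_offset is the distance from the TCP to the grasp point, in m); y points along the fingers, z is the direction in which the jaws open and shut, and the axes are right-handed (so a half turn about y gives the same grasp; the last joint's range is limited). The gripper opens to 85 mm and grips with 20 to 120 N. Pads are 22 mm wide; open, the fingers measure 114 mm over their backs; the gripper's body (76 mm by 85 mm) begins 54 mm behind the grasp point. The pads swing forward as they close: fully open they stand 13 mm farther back than shut.
Start: joints at [-1.304, 0.053, 1.613, -0, 1.476, -0.119], TCP at [0.235, -0.579, 0.231] pointing down, gripper open.
Joint ranges: [-3.01, 3.01], [-1.01, 2.22], [0.06, 2.58], [-1.02, 4.17], [0.09, 2.62], [-3.14, 3.14]. Speed limits (rad/s): [2.57, 2.57, 3.14, 3.14, 3.14, 3.14].

INTERFACE

Orientations are given as a rotation vector (axis times angle).
In Python, from station import ctrl, eyes, finish_job, find_in, regions_of, pinpoint gives the robot as it stands.
- The arm moves only by the tool play_rows, never from a script. Its argument "moves" is a list of rows, each an object of numbers: "x", "y", "z": the shift along the world's x, y, z in cm; "turn": the turn about the world's z in degrees; "jaw": the finger opening in cm, from 0 to 8.54. A call has 1 to 8 rows; each row shifts and turns the commanded pose from where the row before left it; what a row does not reach is not made up. A row lasts 1/12 s, in which the tool goes at most 41.7 mm and 7.16 degrees, less where a joint would pass 70% of its speed; a pose out of reach is approached as far as the arm can. A call is refused whole if a number of a shift passes 4.17 or a number of a turn 7.16, either way. A call with a gripper value outside its range is refused whole. The fingers move at their own pace and stop on an object; "squeeze" is the grip in N (left out, the last holds). Time passes only in rows, so rows that do not move let the fingers close. It gives the time, the measured TCP pose, the force and the opening at its end, in the units of the state.
- ctrl.get_obs(): the state, without advancing time (a new reading comes with each control period).
- eyes.get_image(name): name is "scene" or "side" or "wrist"; returns a dict with "img" (420x560x3 uint8, red, green, blue), "camera_matrix" (3x3 intrinsics, pixels), "D" ([k1, k2, p1, p2, k3] as OpenCV has them; the pictures are not rectified), "cam_to_world" (4x4, takes a point from camera to world coordinates). Camera axes: x right, y up, looking along -z (the intrinsics and any distortion apply to the point x, -y, -z); pixel columns grow to the right and rows downward; lengths in m; the calibration is good to about 2 mm. A picture is of the moment at which its call begins. There is no depth.
- finish_job(): hands the job in, once; it reports no verdict.
Trained networks look in the newest picture that a camera, given by its name, has taken for a name from the list of things; names that differ only in an ending like _2 or _b are one class to them, and where a whole thing is asked for, a point or a joint stands for the part that bears it (a point fixed in the world has none). Each returns a list of dicts, best first, with "score" (0 to 1); they miss things now and then, are a little off and sometimes report something else, mostly with a low value. They report only what shows in the picture. A call takes as long as a camera call. They do not tell look-alikes from the thing itself.
- find_in(camera, query): "point" ([column, row] in pixels, amid what is visible of it).
- regions_of(camera, query): "pixels" (420x560 bool, what is visible of it) and "point" ([column, row] in pixels, amid what is visible of it).
- pinpoint(camera, query): "point" ([column, row] in pixels: a listed point, or the origin of a listed thing).
The state is a dict: "t": time; "q": joint angles; "dq": joint speeds; "effort": joint torques, N m; "tool_pos": TCP position; "tool_rot": TCP orientation; "contact_force": force on the tool from outside, world axes, zero at the start; "wrist_torque": the same for the moment, N m; "opening": finger opening in m.
Only numpy, scipy, OpenCV 4.12 (cv2) and the standard library are available. Lean on these libraries where they do the work, as an engineer would, in place of code of your own. Each camera call takes 0.05 s, during which the arm holds its last target.

## Working session

There is one attempt and no reset: what is moved stays moved. The work goes in short steps, Python scripts to look and compute and a tool call to move; the robot and the scene stay as the last step left them, time stands still between calls to the robot, and variables do not carry over. Pictures are saved under pics/ and viewed, and the job is handed in when it is done.

Besides the shell and the picture viewer there is one more tool, called after "Request:" as name(argument=value, ...), one argument or row to a line, values as JSON. play_rows: Moves the arm, as the interface text tells. Its arguments: {"type":"object","properties":{"moves":{"type":"array"},"squeeze":{"type":"number"}},"required":["moves"]}

```bash
ls; mkdir -p pics
python3 - <<'E'
from station import ctrl, eyes
import cv2
o=ctrl.get_obs(); print(o)
for n in ("scene","side"):
    d=eyes.get_image(n); cv2.imwrite(f"pics/{n}0.png",d["img"][:,:,::-1])
    print(n,d["camera_matrix"],d["D"],d["cam_to_world"])
E
```

```text
pics
{'t': 0.0, 'q': array([-1.30400690e+00,  5.33329501e-02,  1.61432206e+00,  4.65543115e-06,
        1.47598943e+00, -1.19006818e-01]), 'dq': array([ 0.00189501, -0.00027014,  0.00023103,  0.00066227,  0.00077161,
       -0.0003157 ]), 'effort': array([-1.04163182e-04, -3.93679941e+01, -3.70176065e+01, -1.75340506e-04,
        6.97853859e-03,  4.52430243e-06]), 'tool_pos': array([ 0.23501549, -0.57844905,  0.23006108]), 'tool_rot': array([-0.39278068,  2.01221774, -2.00802622]), 'contact_force': array([-0.06498613, -0.23702107, -0.45573297]), 'wrist_torque': array([-0.02924283,  0.01308667,  0.041867  ]), 'opening': 0.08549118779440038}
scene [[540.05471451   0.         282.25540726]
 [  0.         540.05471451 212.69826551]
 [  0.           0.           1.        ]] [-0.06957253  0.          0.          0.          0.        ] [[ 0.78016584 -0.53986013  0.31605743  0.97689877]
 [ 0.62551923  0.66660564 -0.40541659 -0.53204721]
 [ 0.00818258  0.51399218  0.85775584  1.30315345]
 [ 0.          0.          0.          1.        ]]
side [[449.43614534   0.         286.09712225]
 [  0.         449.43614534 209.10299618]
 [  0.           0.           1.        ]] [-0.0696054  0.         0.         0.         0.       ] [[-0.94336769  0.23060844 -0.23848932  0.30910655]
 [-0.33149501 -0.62713448  0.70484992  0.77300274]
 [ 0.01297947  0.74399066  0.66806395  0.79625645]
 [ 0.          0.          0.          1.        ]]
```

View pics/scene0.png

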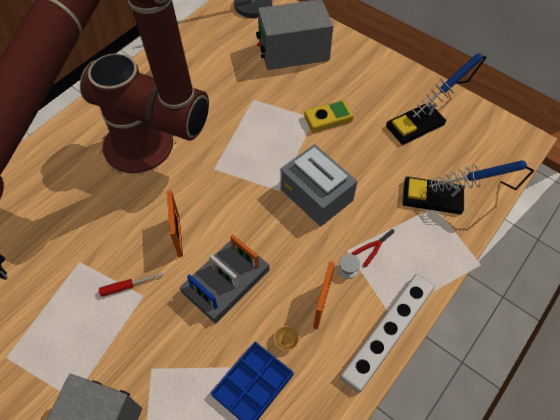

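View pics/side0.png

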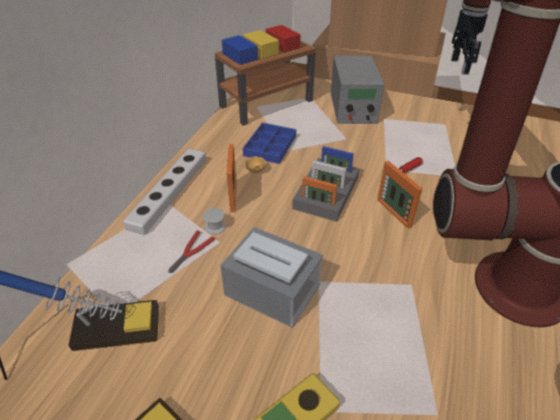

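The scene shows the rack at (225,280), with the orange board in the end pocket at (243,250), white in the middle and blue at the far end. The box is at (318,183). Two larger orange look-alikes stand free at (175,225) and (325,295). I'll run the networks next and zoom in.

```bash
cat > h.py <<'E'
import numpy as np, cv2
from station import ctrl, eyes, find_in, regions_of, pinpoint
def cam(d):
    return d["camera_matrix"],np.array(d["D"]),np.array(d["cam_to_world"])
def ray(c,px):
    K,D,T=c
    u=cv2.undistortPoints(np.array([[px]],float),K,D)[0,0]
    v=T[:3,:3]@np.array([u[0],-u[1],-1]); return T[:3,3],v/np.linalg.norm(v)
def atz(c,px,z):
    o,v=ray(c,px); return o+v*(z-o[2])/v[2]
def proj(c,P):
    K,D,T=c
    P=np.atleast_2d(P); q=(P-T[:3,3])@T[:3,:3]; q=q*[1,-1,-1]
    return cv2.projectPoints(q,np.zeros(3),np.zeros(3),K,D)[0][:,0]
def tri(rays):
    A=np.zeros((3,3));b=np.zeros(3)
    for o,v in rays:
        M=np.eye(3)-np.outer(v,v);A+=M;b+=M@o
    return np.linalg.solve(A,b)
E
python3 - <<'E'
from h import *
import pickle
C={};M={}
for n in ("scene","side"):
    d=eyes.get_image(n); C[n]=cam(d)
    for q in ("box","rack"):
        for r in regions_of(n,q)[:2]: 
            print(n,q,r["score"],r["point"],r["pixels"].sum()); M.setdefault((n,q),r["pixels"])
    for q in ("box","rack","box_mouth","orange_board_top","orange_board","white_board","blue_board"):
        for r in pinpoint(n,q)[:4]: print(n,"pin",q,round(r["score"],2),np.round(r["point"],1))
    c=d["img"]
    cr={"scene":(165,130,200,200),"side":(215,140,160,190)}[n]
    x,y,w,h=cr; im=cv2.resize(c[y:y+h,x:x+w],None,fx=3,fy=3,interpolation=cv2.INTER_CUBIC)
    cv2.imwrite(f"pics/{n}crop.png",im[:,:,::-1])
pickle.dump((C,M),open("c.pkl","wb"))
E
```

```text
scene box 0.78 [315.6, 187.2] 3842
scene rack 0.67 [224.4, 281.7] 2921
scene rack 0.5 [253.3, 383.2] 3656
scene pin box 0.75 [315.3 196.7]
scene pin box 0.2 [226.5 280.6]
scene pin rack 0.86 [227.  280.4]
scene pin box_mouth 0.55 [316.7 170.8]
scene pin orange_board_top 0.84 [240.9 245.2]
scene pin orange_board_top 0.6 [325.1 284.4]
scene pin orange_board_top 0.57 [170.  213.3]
scene pin orange_board 0.86 [324.7 303.2]
scene pin orange_board 0.85 [248.5 262.1]
scene pin orange_board 0.85 [178.1 235.9]
scene pin white_board 0.56 [222.6 281.4]
scene pin blue_board 0.6 [208.  298.2]
side rack 0.58 [328.7, 204.9] 1281
side pin rack 0.7 [323.8 190.3]
side pin box_mouth 0.66 [273.5 251.3]
side pin box_mouth 0.63 [270.2 288.8]
side pin orange_board_top 0.9 [322.1 180.3]
side pin orange_board_top 0.89 [228.9 159. ]
side pin orange_board_top 0.68 [403.9 174.1]
side pin orange_board 0.73 [234.9 197.5]
side pin orange_board 0.7 [316.1 210.9]
side pin orange_board 0.66 [393.3 215. ]
side pin white_board 0.9 [324.  190.2]
side pin blue_board 0.56 [338.7 175.4]
side pin blue_board 0.48 [275.9 253.9]
```

View pics/scenecrop.png

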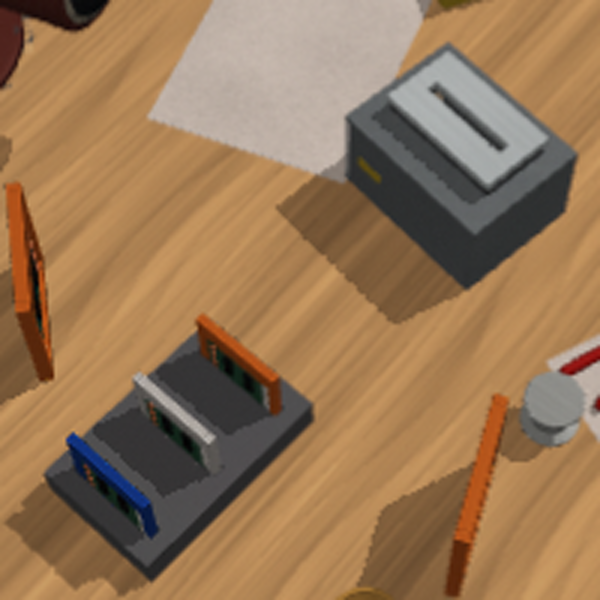

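View pics/sidecrop.png

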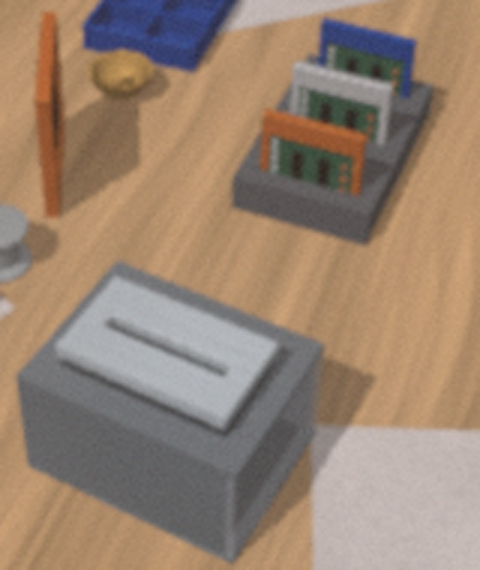

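```bash
cat > fit.py <<'E'
from h import *
import pickle
from scipy.optimize import least_squares
C,M=pickle.load(open("c.pkl","rb"))
S=lambda p:(np.array(p)/3+[165,130]); D=lambda p:(np.array(p)/3+[215,140])
def fit(obs,x0,name):
    def R(p):
        c,s=np.cos(p[2]),np.sin(p[2]); out=[]
        for cn,P,px in obs:
            P=np.array(P,float); W=np.array([p[0]+c*P[0]-s*P[1],p[1]+s*P[0]+c*P[1],P[2]])
            out.append(proj(C[cn],W)[0]-px)
        return np.array(out)
    r=least_squares(lambda p:R(p).ravel(),x0,loss="soft_l1")
    print(name,np.round(r.x,4),"deg",round(np.degrees(r.x[2]),2)); print(np.round(R(r.x),1).tolist()); return r.x
# directions
a=atz(C["scene"],S((347,117)),.1);b=atz(C["scene"],S((475,233)),.1);e=atz(C["scene"],S((577,157)),.1);f=atz(C["scene"],S((450,43)),.1)
print(a,b,e,f,np.linalg.norm(b-a),np.linalg.norm(e-b))
yaw=np.arctan2(*(b-a)[[1,0]]); c=(a+e)/2
print(c,np.degrees(yaw))
X,Y=.085,.065
# corners relative: a=-x?,; y axis = left of x
sd=np.sign(np.cross((b-a)[:2],(e-b)[:2])); print(sd)
ya=-Y*sd
o=[("scene",(-X,ya,.1),S((347,117))),("scene",(X,ya,.1),S((475,233))),("scene",(X,-ya,.1),S((577,157))),("scene",(-X,-ya,.1),S((450,43))),
("scene",(X,ya,0),S((470,287))),("scene",(X,-ya,0),S((567,210)))]
d=lambda p:D(p)
sidec=[(20,375),(118,263),(322,347),(235,470)]
for p in sidec: print("side lid",atz(C["side"],D(p),.1))
def near(cn,px,z,hx,hy,x0):
    W=atz(C[cn],px,z); c_,s_=np.cos(x0[2]),np.sin(x0[2]); l=[c_*(W[0]-x0[0])+s_*(W[1]-x0[1]),-s_*(W[0]-x0[0])+c_*(W[1]-x0[1])]
    return (cn,(np.sign(l[0])*hx,np.sign(l[1])*hy,z),px)
x0=[c[0],c[1],yaw]
o1=list(o)
o2=[near("side",D(p),.1,X,Y,x0) for p in sidec]+[near("side",D(p),0,X,Y,x0) for p in [(232,560),(28,465)]]
fit(o1,x0,"box scene");fit(o2,x0,"box side");bx=fit(o1+o2,x0,"box")
for n,f_,p1,p2 in (("scene",S,(433,88),(507,146)),("side",D,(108,323),(226,371))):
    P=(atz(C[n],f_(p1),.122)+atz(C[n],f_(p2),.122))/2; dd=P[:2]-bx[:2]
    print(n,"slot mid",P,"off x,y",np.cos(bx[2])*dd[0]+np.sin(bx[2])*dd[1],-np.sin(bx[2])*dd[0]+np.cos(bx[2])*dd[1])
# rack
a=atz(C["scene"],S((312,405)),.036);b=atz(C["scene"],S((150,562)),.036);l=atz(C["scene"],S((47,473)),.036)
print("rack edges",np.linalg.norm(a-b),np.linalg.norm(b-l))
cc=(a+l)/2; yw=np.arctan2(*(b-l)[[1,0]]); x0=[cc[0],cc[1],yw]
o=[near("scene",S(p),.036,.0625,.1,x0) for p in [(312,405),(150,562),(47,473)]]+[near("scene",S(p),0,.0625,.1,x0) for p in [(152,581),(312,424)]]
o2=[near("side",D(p),.036,.0625,.1,x0) for p in [(235,180),(368,218),(433,90)]]+[near("side",D(p),0,.0625,.1,x0) for p in [(366,242),(235,207)]]
fit(o,x0,"rack s");fit(o2,x0,"rack side");rk=fit(o+o2,x0,"rack")
for n,f_,p1,p2 in (("scene",S,(203,317),(279,381)),("side",D,(264,115),(367,134))):
    A=atz(C[n],f_(p1),.096);B=atz(C[n],f_(p2),.096); dd=(A+B)[:2]/2-rk[:2]
    print(n,"board top",A,B,np.linalg.norm(A-B),"local",np.cos(rk[2])*dd[0]+np.sin(rk[2])*dd[1],-np.sin(rk[2])*dd[0]+np.cos(rk[2])*dd[1])
print(tri([ray(C["scene"],(240.9,245.2)),ray(C["side"],(322.1,180.3))]))
E
python3 fit.py
```

```text
[0.4431764  0.14242964 0.1       ] [0.60745376 0.11619168 0.1       ] [0.63117369 0.23846798 0.1       ] [0.46483012 0.26979246 0.1       ] 0.16635949497060276 0.12455571640995143
[0.53717504 0.19044881 0.1       ] -9.074488592285334
1.0
side lid [0.6243433  0.24442754 0.1       ]
side lid [0.60330364 0.12075791 0.1       ]
side lid [0.43860805 0.1493789  0.1       ]
side lid [0.46168958 0.26982395 0.1       ]
box scene [ 0.536   0.1937 -0.1636] deg -9.38
[[-0.2, -0.5], [0.4, 0.5], [0.9, -1.4], [-0.2, -0.8], [-0.6, 1.3], [-0.2, 0.6]]
box side [ 0.5328  0.1948 -0.1682] deg -9.64
[[-1.4, -0.3], [-0.3, -1.5], [0.8, -1.4], [0.4, 1.6], [0.2, 1.1], [-0.1, -0.2]]
box [ 0.5341  0.1942 -0.1623] deg -9.3
[[-0.7, -1.0], [0.0, -0.0], [0.5, -2.0], [-0.7, -1.2], [-1.0, 0.8], [-0.7, 0.1], [-1.9, -0.5], [-1.0, -1.8], [0.2, -2.0], [0.1, 1.1], [-0.1, 0.6], [-0.5, -0.3]]
scene slot mid [0.53786165 0.19953942 0.122     ] off x,y 0.0028953683722146885 0.005864677092074559
side slot mid [0.53320869 0.20465262 0.122     ] off x,y -0.002522853654873587 0.010158590376828277
rack edges 0.19357547430006566 0.1
[... 270 characters left out ...]
g -2.77
[[0.1, -1.7], [-0.6, 1.0], [-1.2, -0.8], [0.2, -0.4], [0.3, -2.1], [-1.1, -1.6], [0.6, -1.7], [-0.3, -2.5], [-0.0, 0.7], [-1.4, -0.3]]
scene board top [ 0.47674025 -0.09386506  0.096     ] [ 0.56552927 -0.09951455  0.096     ] 0.0889685697247061 local 0.00558575124274555 0.0744339334938631
side board top [ 0.55757311 -0.09039734  0.096     ] [ 0.46946893 -0.09584336  0.096     ] 0.08827233501438056 local -0.0021915300671758826 0.07763141500577228
[ 0.5103673  -0.10090601  0.09484003]fit.py:22: DeprecationWarning: Arrays of 2-dimensional vectors are deprecated. Use arrays of 3-dimensional vectors instead. (deprecated in NumPy 2.0)
  sd=np.sign(np.cross((b-a)[:2],(e-b)[:2])); print(sd)
```

Run:
```python
from h import *
from scipy.spatial.transform import Rotation as R
o=ctrl.get_obs(); m=R.from_rotvec(o["tool_rot"]).as_matrix(); print(m.round(3)); 
z=m[:,2]; print("jaw dir deg",np.degrees(np.arctan2(z[1],z[0])))
d=eyes.get_image("wrist"); T=np.array(d["cam_to_world"]); print(T.round(3)); print(m.T@(T[:3,3]-o["tool_pos"])); print(d["camera_matrix"],d["D"])
cv2.imwrite("pics/w0.png",d["img"][:,:,::-1])
import pickle; C,M=pickle.load(open("c.pkl","rb"))
for a,b in (((324.7,303.2),(234.9,197.5)),((178.1,235.9),(393.3,215)),((325.1,284.4),(228.9,159)),((170,213.3),(403.9,174.1))):
    print(tri([ray(C["scene"],a),ray(C["side"],b)]))
```

```text
[[-0.926 -0.     0.376]
 [-0.376  0.    -0.926]
 [-0.    -1.    -0.   ]]
jaw dir deg -67.89424097863451
[[ 0.377  0.894  0.241  0.296]
 [-0.926  0.364  0.098 -0.555]
 [-0.    -0.26   0.966  0.374]
 [ 0.     0.     0.     1.   ]]
[-0.06547976 -0.14313845  0.0002832 ]
[[295.98578386   0.         287.24013222]
 [  0.         295.98578386 208.41159743]
 [  0.           0.           1.        ]] [-0.04773158  0.          0.          0.          0.        ]
[ 7.45354977e-01 -6.12152829e-02 -1.59619027e-04]
[ 0.31912616 -0.15167031 -0.00685529]
[ 0.74677497 -0.06499961  0.125972  ]
[ 0.31969184 -0.15666497  0.12494381]
```

View pics/w0.png

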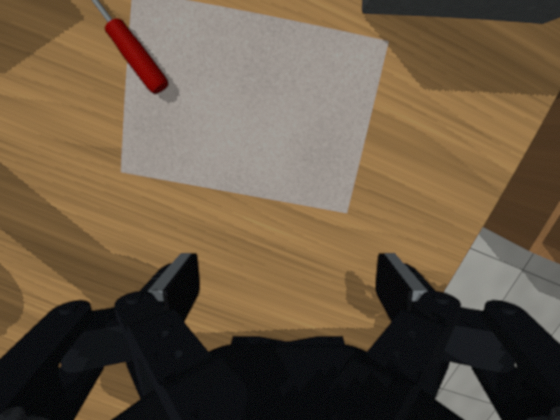

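The wrist picture shows paper, the driver handle at (135,60) and the open fingers at the bottom. I'll move above the rack's orange board.

Request:
play_rows(
  moves=[
    {"x": 1.69,"y": 3.01,"z": 0.19,"turn": -1.6,"jaw": 5},
    {"x": 1.69,"y": 3.01,"z": 0.19,"turn": -1.6,"jaw": 5},
    {"x": 1.69,"y": 3.01,"z": 0.19,"turn": -1.6,"jaw": 5},
    {"x": 1.69,"y": 3.01,"z": 0.19,"turn": -1.6,"jaw": 5},
    {"x": 1.69,"y": 3.01,"z": 0.19,"turn": -1.6,"jaw": 5},
    {"x": 1.69,"y": 3.01,"z": 0.19,"turn": -1.6,"jaw": 5},
    {"x": 1.69,"y": 3.01,"z": 0.19,"turn": -1.6,"jaw": 5},
    {"x": 1.69,"y": 3.01,"z": 0.19,"turn": -1.6,"jaw": 5},
  ],
)

```text
t: 1.82
tool_pos: [0.3709, -0.3368, 0.2468]
tool_rot: [-0.172, 2.137, -2.138]
contact_force: [0.5, 0.1, -0.1]
opening: 0.0501
```

Request:
play_rows(
  moves=[
    {"x": 1.69,"y": 3.01,"z": 0.19,"turn": -1.6,"jaw": 5},
    {"x": 1.69,"y": 3.01,"z": 0.19,"turn": -1.6,"jaw": 5},
    {"x": 1.69,"y": 3.01,"z": 0.19,"turn": -1.6,"jaw": 5},
    {"x": 1.69,"y": 3.01,"z": 0.19,"turn": -1.6,"jaw": 5},
    {"x": 1.69,"y": 3.01,"z": 0.19,"turn": -1.6,"jaw": 5},
    {"x": 1.69,"y": 3.01,"z": 0.19,"turn": -1.6,"jaw": 5},
    {"x": 1.69,"y": 3.01,"z": 0.19,"turn": -1.6,"jaw": 5},
    {"x": 1.69,"y": 3.01,"z": 0.19,"turn": -1.6,"jaw": 5},
  ],
)

```text
t: 2.48
tool_pos: [0.5062, -0.0958, 0.2621]
tool_rot: [-0.069, -2.19, 2.191]
contact_force: [-0.2, -0.1, -0.1]
opening: 0.0501
```

Request:
play_rows(
  moves=[
    {"jaw": 5},
    {"jaw": 5},
  ],
)

```text
invalid input
```

```bash
cat > w.py <<'E'
import sys
from h import *
import pickle
from scipy.spatial.transform import Rotation as R
n=sys.argv[1]
d=eyes.get_image("wrist"); o=ctrl.get_obs(); pickle.dump((cam(d),d["img"],o),open(f"{n}.pkl","wb"))
cv2.imwrite(f"pics/{n}.png",d["img"][:,:,::-1])
m=R.from_rotvec(o["tool_rot"]).as_matrix();print(o["t"],o["tool_pos"],"jaw",np.degrees(np.arctan2(m[1,2],m[0,2])),o["contact_force"],o["opening"])
for q in sys.argv[2:]:
    for r in pinpoint("wrist",q)[:3]: print(q,r["score"],r["point"])
E
python3 w.py w1 orange_board_top rack
```

```text
2.5333 [ 0.50836153 -0.09118114  0.26252659] jaw -93.35162715031298 [-1.39227499  2.57773601 -0.03968283] 0.04973165571285891
orange_board_top 0.92 [284.8, 186.2]
rack 0.65 [342.6, 173.1]
```

View pics/w1.png

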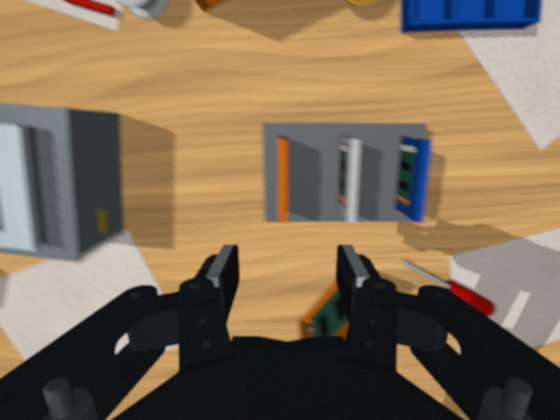

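The wrist view shows the orange top bar at (283,180) running along world x, white at (353,180) and blue at (420,180). I'll let the arm settle and measure again.

Request:
play_rows(
  moves=[
    {"x": 0,"y": 0,"z": 0,"turn": 0,"jaw": 5},
    {"x": 0,"y": 0,"z": 0,"turn": 0,"jaw": 5},
    {"x": 0,"y": 0,"z": 0,"turn": 0,"jaw": 5},
  ],
)

```text
t: 2.88
tool_pos: [0.5051, -0.0985, 0.2616]
tool_rot: [-0.068, -2.189, 2.19]
contact_force: [-0.4, -0.2, 0.6]
opening: 0.0503
```

```bash
python3 w.py w2 orange_board_top box_mouth
python3 - <<'E'
from h import *; import pickle
c,im,o=pickle.load(open("w2.pkl","rb"))
cv2.imwrite("pics/w2c.png",cv2.resize(im[100:250,240:450],None,fx=3.8,fy=3.8,interpolation=cv2.INTER_CUBIC)[:,:,::-1])
E
```

```text
2.9333 [ 0.5051725  -0.09850371  0.26163265] jaw -93.60476485215614 [ 0.22870396 -0.3105081   0.82298271] 0.04978941166787702
orange_board_top 0.68 [286.4, 184.7]
```

View pics/w2c.png

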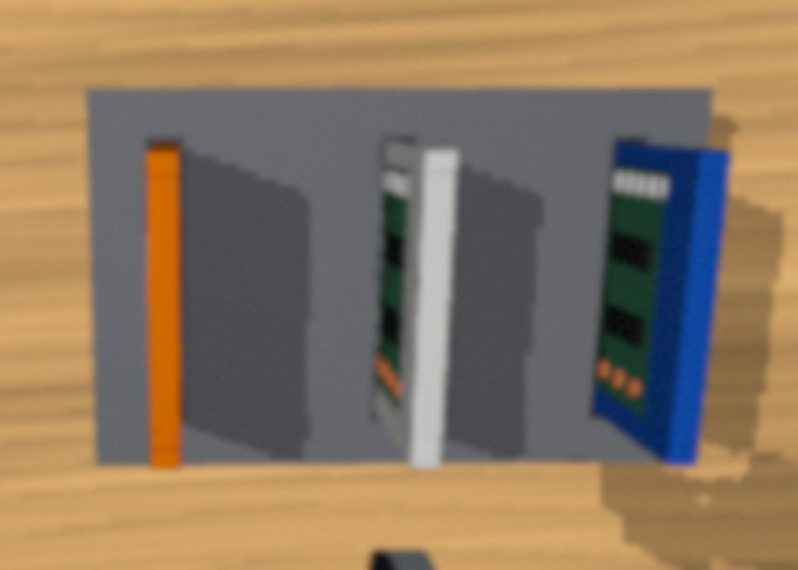

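Run:
```python
from h import *; import pickle
c,im,o=pickle.load(open("w2.pkl","rb"))
g=lambda p:(np.array(p)+.5)/3.8-.5+[240,100]
P=[atz(c,g(p),.096) for p in [(147,150),(181,150),(151,466),(182,466)]]
print(np.round(P,4)); a=(P[0]+P[1])/2;b=(P[2]+P[3])/2
print("mid",(a+b)/2,"yaw",np.degrees(np.arctan2(*(a-b)[[1,0]])),np.linalg.norm(a-b),np.linalg.norm(P[0]-P[1]))
Q=[atz(c,g(p),.036) for p in [(88,90),(712,90),(97,464)]]
print(np.round(Q,4),np.degrees(np.arctan2(*(Q[0]-Q[2])[[1,0]])),"mid (diag)",(Q[1]+Q[2])/2, np.linalg.norm(Q[0]-Q[1]),np.linalg.norm(Q[0]-Q[2]))
```

```text
[[ 0.5611 -0.0931  0.096 ]
 [ 0.5606 -0.1022  0.096 ]
 [ 0.4725 -0.0881  0.096 ]
 [ 0.4719 -0.097   0.096 ]]
mid [ 0.51652333 -0.09509279  0.096     ] yaw -3.3226439079505345 0.08880842662019454 0.009113498338733966
[[ 0.579  -0.0739  0.036 ]
 [ 0.5677 -0.2726  0.036 ]
 [ 0.4553 -0.0667  0.036 ]] -3.319050059418932 mid (diag) [ 0.51147702 -0.16966406  0.036     ] 0.19907498476307664 0.12397875954227336
```

Request:
play_rows(
  moves=[
    {"x": 0.57,"y": 0.17,"z": -2.0,"turn": 0.14,"jaw": 5},
    {"x": 0.56,"y": 0.17,"z": -3.0,"turn": 0.14,"jaw": 5},
    {"x": 0,"y": 0,"z": -4.0,"turn": 0,"jaw": 5},
    {"x": 0,"y": 0,"z": -4.0,"turn": 0,"jaw": 5},
    {"x": 0,"y": 0,"z": -2.5,"turn": 0,"jaw": 5},
    {"x": 0,"y": 0,"z": -1.5,"turn": 0,"jaw": 5},
    {"x": 0,"y": 0,"z": 0,"turn": 0,"jaw": 5},
    {"x": 0,"y": 0,"z": 0,"turn": 0,"jaw": 5},
  ],
)

```text
t: 3.7
tool_pos: [0.5163, -0.0943, 0.0911]
tool_rot: [-0.06, -2.192, 2.191]
contact_force: [0.8, 0.7, 0.4]
opening: 0.05
```

```bash
python3 w.py w3
```

```text
3.75 [ 0.51743191 -0.09460498  0.09272241] jaw -93.25146351491793 [ 0.33079719 -0.16851308 -0.46481478] 0.0502017262224452
```

View pics/w3.png

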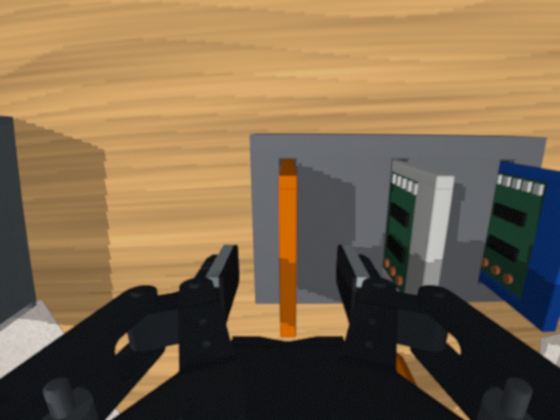

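The bar is at column 288, midway between the fingers at 237 and 337. I'll lower and grip.

Request:
play_rows(
  moves=[
    {"x": 0,"y": 0,"z": -1.1,"turn": 0,"jaw": 5},
    {"x": 0,"y": 0,"z": -1.05,"turn": 0,"jaw": 5},
    {"x": 0,"y": 0,"z": 0,"turn": 0,"jaw": 5},
    {"x": 0,"y": 0,"z": 0,"turn": 0,"jaw": 0},
    {"x": 0,"y": 0,"z": 0,"turn": 0,"jaw": 0},
    {"x": 0,"y": 0,"z": 0,"turn": 0,"jaw": 0},
    {"x": 0,"y": 0,"z": 0,"turn": 0,"jaw": 0},
    {"x": 0,"y": 0,"z": 0,"turn": 0,"jaw": 0},
  ],
  squeeze=40,
)

```text
t: 4.42
tool_pos: [0.5174, -0.0942, 0.0709]
tool_rot: [-0.063, -2.193, 2.194]
contact_force: [-0.3, 0.0, 1.2]
opening: 0.0084
```

```bash
python3 w.py w4
```

```text
4.4667 [ 0.51739586 -0.09420951  0.07082847] jaw -93.21371020579872 [-0.01463088 -0.0068922   1.06026877] 0.008157250804233122
```

View pics/w4.png

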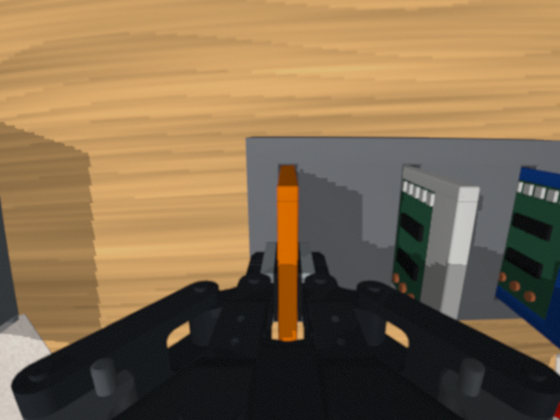

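The board is held at an 8.2 mm opening. I'll lift it straight up.

Request:
play_rows(
  moves=[
    {"x": 0,"y": 0,"z": 0.5,"turn": 0,"jaw": 0},
    {"x": 0,"y": 0,"z": 1.0,"turn": 0,"jaw": 0},
    {"x": 0,"y": 0,"z": 1.5,"turn": 0,"jaw": 0},
    {"x": 0,"y": 0,"z": 2,"turn": 0,"jaw": 0},
    {"x": 0,"y": 0,"z": 3,"turn": 0,"jaw": 0},
    {"x": 0,"y": 0,"z": 4,"turn": 0,"jaw": 0},
    {"x": 0,"y": 0,"z": 4,"turn": 0,"jaw": 0},
    {"x": 0,"y": 1,"z": 4,"turn": 0,"jaw": 0},
  ],
  squeeze=60,
)

```text
t: 5.13
tool_pos: [0.5161, -0.0847, 0.2723]
tool_rot: [-0.063, -2.191, 2.193]
contact_force: [0.5, 0.1, -1.1]
opening: 0.0082
```

Request:
play_rows(
  moves=[
    {"x": 0,"y": 3,"z": 2,"turn": -1,"jaw": 0},
    {"x": 0,"y": 4,"z": 0,"turn": -1,"jaw": 0},
    {"x": 0,"y": 4,"z": 0,"turn": -1,"jaw": 0},
    {"x": 0,"y": 4,"z": 0,"turn": -1,"jaw": 0},
    {"x": 0,"y": 3,"z": 0,"turn": -1,"jaw": 0},
    {"x": 0,"y": 1.5,"z": 0,"turn": -1,"jaw": 0},
    {"x": 0,"y": 0,"z": 0,"turn": 0,"jaw": 0},
    {"x": 0,"y": 0,"z": 0,"turn": 0,"jaw": 0},
  ],
)

```text
t: 5.8
tool_pos: [0.5165, 0.1114, 0.2905]
tool_rot: [-0.17, -2.138, 2.139]
contact_force: [0.2, -0.9, -0.5]
opening: 0.0078
```

Request:
play_rows(
  moves=[
    {"x": 0,"y": 0,"z": 0,"turn": 0,"jaw": 0},
    {"x": 0,"y": 0,"z": 0,"turn": 0,"jaw": 0},
  ],
)

```text
t: 5.97
tool_pos: [0.5169, 0.1099, 0.2903]
tool_rot: [-0.174, -2.136, 2.137]
contact_force: [0.0, 0.2, -1.4]
opening: 0.0082
```

```bash
python3 w.py w5 box_mouth orange_board_top
```

```text
6.0167 [0.51693721 0.10980153 0.29028546] jaw -99.30945060632659 [-0.66163562 -0.71641792 -0.58421767] 0.007720459909430377
box_mouth 0.93 [205.7, 188.6]
orange_board_top 0.79 [520.9, 313.4]
orange_board_top 0.71 [286.9, 287.5]
```

View pics/w5.png

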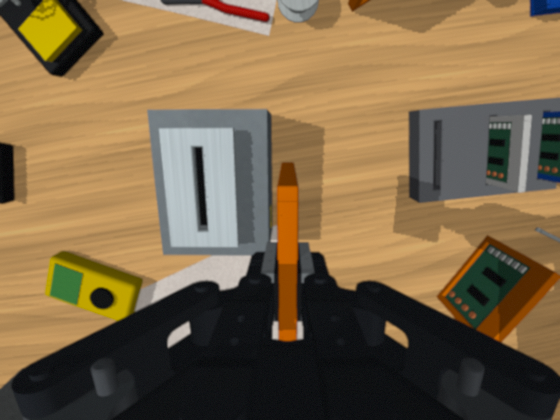

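The board hangs in the gripper at column 288. The box and slot are clearly in view, with the slot running from (198,147) to (203,232).

Run:
```python
from h import *; import pickle
c,im,o=pickle.load(open("w5.pkl","rb"))
cv2.imwrite("pics/w5c.png",cv2.resize(im[100:265,140:310],None,fx=3.6,fy=3.6,interpolation=cv2.INTER_CUBIC)[:,:,::-1])
```

```text
(no output)
```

View pics/w5c.png

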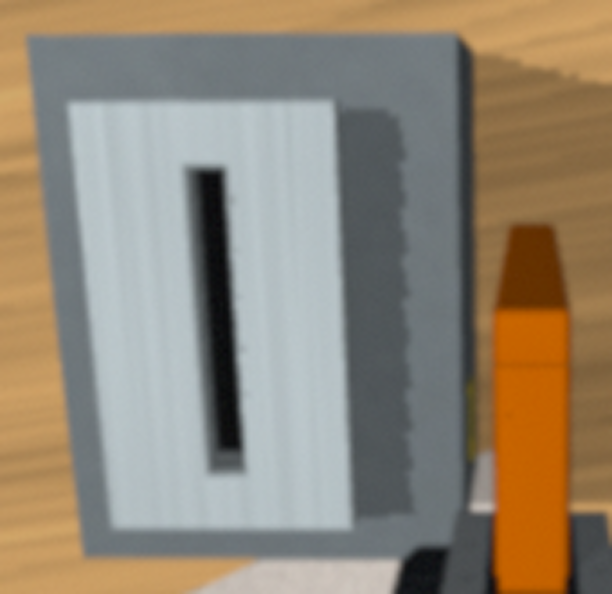

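Run:
```python
from h import *; import pickle
c,im,o=pickle.load(open("w5.pkl","rb"))
g=lambda p:(np.array(p)+.5)/3.6-.5+[140,100]
def rect(ps,z,nm):
    P=np.array([atz(c,g(p),z) for p in ps]); m=P.mean(0); a=(P[0]+P[1]-P[2]-P[3])/2; w=(P[1]+P[2]-P[0]-P[3])/2
    print(nm,"mid",m.round(4),"yaw",round(np.degrees(np.arctan2(a[1],a[0])),2),"len",np.linalg.norm(a).round(4),np.linalg.norm(w).round(4)); return m,np.arctan2(a[1],a[0])
sl=rect([(183,167),(223,167),(244,472),(208,472)],.122,"slot")
pl=rect([(67,101),(333,100),(353,528),(110,528)],.122,"plate")
lid=rect([(28,37),(457,35),(466,556),(84,556)],.100,"lid")
zt=o["tool_pos"][2]+.0252
bt=rect([(494,308),(569,308),(570,593),(497,593)],zt,"boardtop")
bb=[atz(c,g(p),zt-.09) for p in ((510,225),(555,225))]; bm=(bb[0]+bb[1])/2
print("board bottom far",bm, "len from it w",np.linalg.norm(bb[0]-bb[1]))
tf=[atz(c,g(p),zt) for p in ((494,308),(569,308))]; print("top far",(tf[0]+tf[1])/2)
print("tcp",o["tool_pos"])
t=lid[1]
for n,q in(("slot",sl[0]),("plate",pl[0])):
    d=(q-lid[0])[:2]; print(n,"in lid",np.cos(t)*d[0]+np.sin(t)*d[1],-np.sin(t)*d[0]+np.cos(t)*d[1])
```

```text
slot mid [0.5344 0.2027 0.122 ] yaw -9.33 len 0.0929 0.0114
plate mid [0.5344 0.2025 0.122 ] yaw -9.39 len 0.1303 0.0768
lid mid [0.5331 0.1954 0.1   ] yaw -9.39 len 0.1685 0.1302
boardtop mid [0.5426 0.1052 0.3155] yaw -8.87 len 0.035 0.0086
board bottom far [0.55937789 0.10239813 0.22548546] len from it w 0.008736831317108337
top far [0.55987767 0.10251959 0.31548546]
tcp [0.51693721 0.10980153 0.29028546]
slot in lid 0.00015849636083632842 0.007415671634831283
plate in lid 0.00015032533946205328 0.007212360430367953
```

Request:
play_rows(
  moves=[
    {"x": 0.4,"y": 2.0,"z": 0,"turn": -0.06,"jaw": 0},
    {"x": 0.7,"y": 3.5,"z": 0,"turn": 0,"jaw": 0},
    {"x": 0.58,"y": 2.77,"z": -1,"turn": 0,"jaw": 0},
    {"x": 0.2,"y": 1.0,"z": -2,"turn": 0,"jaw": 0},
    {"x": 0,"y": 0,"z": -3,"turn": 0,"jaw": 0},
    {"x": 0,"y": 0,"z": -2,"turn": 0,"jaw": 0},
    {"x": 0,"y": 0,"z": -1,"turn": 0,"jaw": 0},
    {"x": 0,"y": 0,"z": 0,"turn": 0,"jaw": 0},
  ],
)

```text
t: 6.78
tool_pos: [0.534, 0.2028, 0.1967]
tool_rot: [-0.168, -2.132, 2.136]
contact_force: [0.2, 0.0, -1.2]
opening: 0.008
```

Request:
play_rows(
  moves=[
    {"x": 0,"y": 0,"z": 0,"turn": 0,"jaw": 0},
    {"x": 0,"y": 0,"z": 0,"turn": 0,"jaw": 0},
    {"x": 0,"y": 0,"z": 0,"turn": 0,"jaw": 0},
  ],
)

```text
t: 7.03
tool_pos: [0.537, 0.2037, 0.2027]
tool_rot: [-0.178, -2.14, 2.137]
contact_force: [-0.6, -0.3, -0.5]
opening: 0.0076
```

```bash
python3 w.py w6
python3 - <<'E'
from h import *
for n,(x,y,w,h) in (("scene",(250,90,130,130)),("side",(200,170,140,130))):
    d=eyes.get_image(n); cv2.imwrite(f"pics/{n}6.png",cv2.resize(d["img"][y:y+h,x:x+w],None,fx=4,fy=4,interpolation=cv2.INTER_CUBIC)[:,:,::-1])
E
```

```text
7.0833 [0.53682594 0.20370419 0.20246105] jaw -99.29576306761898 [ 0.71561792 -0.23446392  0.09212874] 0.007662120729013495
```

View pics/w6.png

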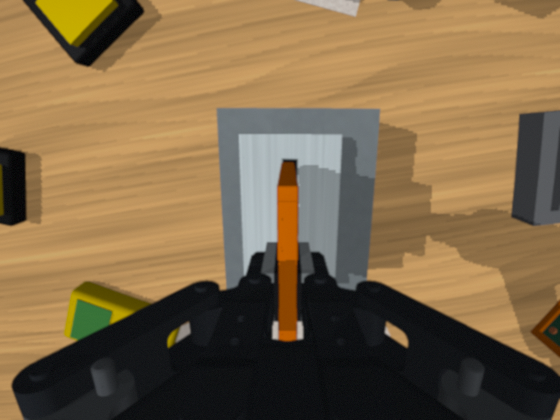

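View pics/side6.png

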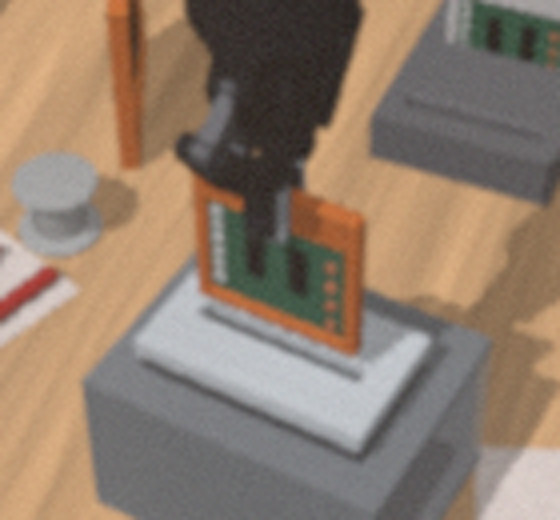

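Run:
```python
from h import *; import pickle
c,im,o=pickle.load(open("w6.pkl","rb"))
cv2.imwrite("pics/w6c.png",cv2.resize(im[100:260,210:390],None,fx=4,fy=4,interpolation=cv2.INTER_CUBIC)[:,:,::-1])
```

```text
(no output)
```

View pics/w6c.png

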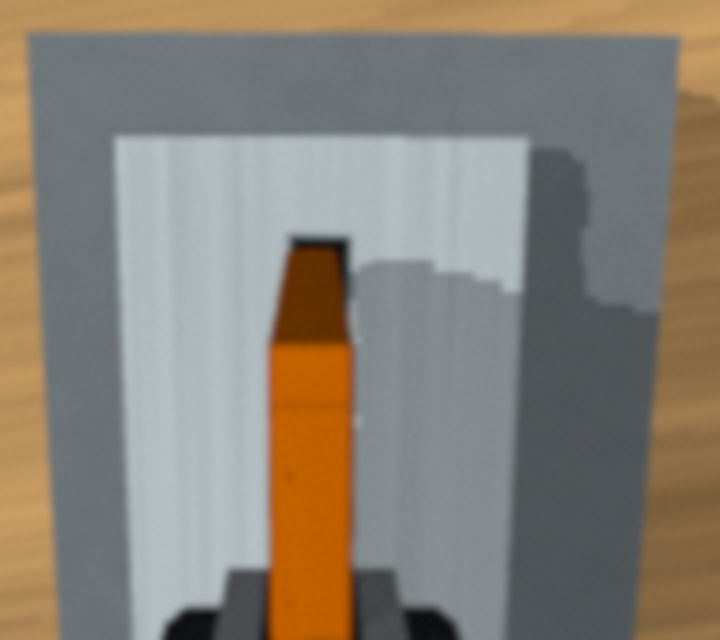

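Run:
```python
from h import *; import pickle
c,im,o=pickle.load(open("w6.pkl","rb"))
g=lambda p:(np.array(p)+.5)/4-.5+[210,100]
t=np.radians(-9.37); ex=np.array([np.cos(t),np.sin(t)]); ey=np.array([-ex[1],ex[0]]); o0=o["tool_pos"][:2]
def L(p,z,n):
    P=atz(c,g(p),z)[:2]-o0; print(n,np.round([P@ex*1e3,P@ey*1e3],2),"mm rel tcp in box axes")
z=.122
for p,n in (((114,137),"plate TL"),((529,137),"plate TR"),((292,239),"slot L"),((351,239),"slot R")): L(p,z,n)
zb=o["tool_pos"][2]-.0648
for p,n in (((291,249),"bd bot L"),((341,249),"bd bot R")): L(p,zb,n)
for p,n in (((271,344),"bd top L"),((350,344),"bd top R")): L(p,zb+.09,n)
L((28,34),.1,"lid TL");L((680,38),.1,"lid TR")
```

```text
plate TL [62.59 36.11] mm rel tcp in box axes
plate TR [ 62.73 -40.36] mm rel tcp in box axes
slot L [43.91  3.34] mm rel tcp in box axes
slot R [43.93 -7.74] mm rel tcp in box axes
bd bot L [43.67  3.25] mm rel tcp in box axes
bd bot R [43.68 -5.5 ] mm rel tcp in box axes
bd top L [43.42  3.67] mm rel tcp in box axes
bd top R [43.44 -4.34] mm rel tcp in box axes
lid TL [82.38 56.14] mm rel tcp in box axes
lid TR [ 81.96 -73.62] mm rel tcp in box axes
```

Request:
play_rows(
  moves=[
    {"x": -0.12,"y": -0.1,"z": 0,"turn": -0.07,"jaw": 0},
    {"x": 0,"y": 0,"z": -0.5,"turn": 0,"jaw": 0},
    {"x": 0,"y": 0,"z": 0,"turn": 0,"jaw": 0},
    {"x": 0,"y": 0,"z": 0,"turn": 0,"jaw": 0},
    {"x": 0,"y": 0,"z": 0,"turn": 0,"jaw": 0},
  ],
)

```text
t: 7.6
tool_pos: [0.5343, 0.2026, 0.1949]
tool_rot: [-0.174, -2.136, 2.136]
contact_force: [0.3, 1.0, -0.9]
opening: 0.008
```

```bash
python3 w.py w7;python3 - <<'E'
from h import *; import pickle
c,im,o=pickle.load(open("w7.pkl","rb"))
cv2.imwrite("pics/w7c.png",cv2.resize(im[100:260,210:390],None,fx=4,fy=4,interpolation=cv2.INTER_CUBIC)[:,:,::-1])
E
```

```text
7.65 [0.53442239 0.2026597  0.19505929] jaw -99.34416889443717 [ 0.07124172  0.55041776 -1.76259457] 0.007827744847777937
```

View pics/w7c.png

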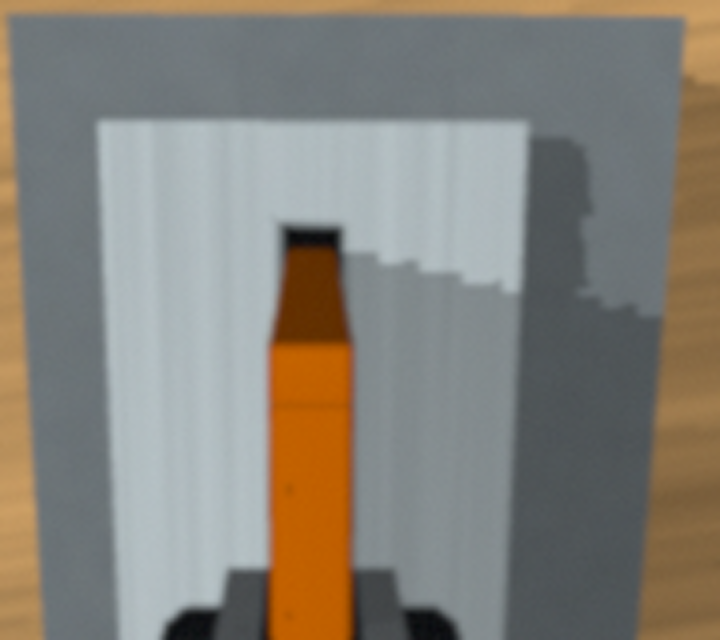

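```bash
cat > m.py <<'E'
from h import *; import pickle,sys
def run(n,slot,bot,pl,top=None):
    c,im,o=pickle.load(open(n+".pkl","rb"))
    g=lambda p:(np.array(p)+.5)/4-.5+[210,100]
    t=np.radians(-9.37); ex=np.array([np.cos(t),np.sin(t)]); ey=np.array([-ex[1],ex[0]]); o0=o["tool_pos"][:2]
    def L(p,z):
        P=atz(c,g(p),z)[:2]-o0; return np.array([P@ex*1e3,P@ey*1e3])
    s=(L(slot[0],.122)+L(slot[1],.122))/2; b=(L(bot[0],o["tool_pos"][2]-.0648)+L(bot[1],o["tool_pos"][2]-.0648))/2
    p=(L(pl[0],.122)+L(pl[1],.122))/2
    print("slot c",s-[46.5,0],"plate c",p-[65,0],"board c",b-[45,0])
    for nm,q in (("slot",s-[46.5,0]),("plate",p-[65,0])):
        d=q-(b-[45,0]); print(nm,"need box axes",d.round(2),"world",(d[0]*ex+d[1]*ey).round(2))
E
python3 -c "
from m import *
run('w6',[(292,239),(351,239)],[(291,249),(341,249)],[(114,137),(529,137)])
run('w7',[(283,227),(343,227)],[(287,247),(339,247)],[(98,121),(529,121)])"
```

```text
slot c [-2.5811268  -2.20001659] plate c [-2.33991126 -2.125268  ] board c [-1.32689389 -1.127522  ]
slot need box axes [-1.25 -1.07] world [-1.41 -0.85]
plate need box axes [-1.01 -1.  ] world [-1.16 -0.82]
slot c [-0.21749943 -0.76176381] plate c [-0.02386403 -0.82480415] board c [-1.43731802 -0.75043138]
slot need box axes [ 1.22 -0.01] world [ 1.2  -0.21]
plate need box axes [ 1.41 -0.07] world [ 1.38 -0.3 ]
```

Request:
play_rows(
  moves=[
    {"x": 0.12,"y": -0.02,"z": 0,"turn": 0,"jaw": 0},
    {"x": 0,"y": 0,"z": 0,"turn": 0,"jaw": 0},
    {"x": 0,"y": 0,"z": 0,"turn": 0,"jaw": 0},
    {"x": 0,"y": 0,"z": 0,"turn": 0,"jaw": 0},
  ],
)

```text
t: 7.98
tool_pos: [0.5358, 0.2025, 0.1953]
tool_rot: [-0.175, -2.136, 2.136]
contact_force: [0.6, 0.6, -0.9]
opening: 0.008
```

```bash
python3 w.py w8;python3 - <<'E'
from h import *; import pickle
c,im,o=pickle.load(open("w8.pkl","rb"))
cv2.imwrite("pics/w8c.png",cv2.resize(im[100:260,210:390],None,fx=4,fy=4,interpolation=cv2.INTER_CUBIC)[:,:,::-1])
E
```

```text
8.0333 [0.53570507 0.20246804 0.19522556] jaw -99.34556369146296 [-0.28161775  0.27328847 -1.72772931] 0.00808542041336966
```

View pics/w8c.png

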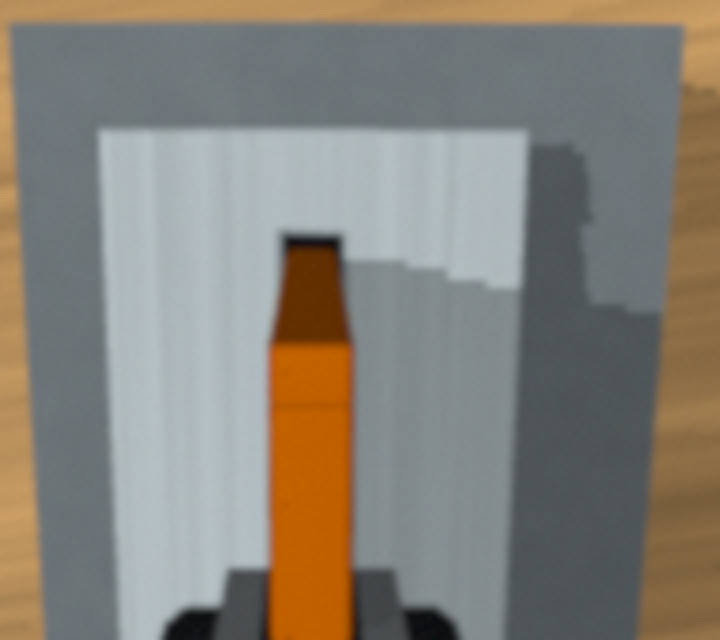

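The lower edge now sits centred over the slot, with its far end at crop (313,247) and the slot end at (313,236). I'll lower gently and watch the force.

Request:
play_rows(
  moves=[
    {"x": 0,"y": 0,"z": -0.3,"turn": 0,"jaw": 0},
    {"x": 0,"y": 0,"z": -0.3,"turn": 0,"jaw": 0},
    {"x": 0,"y": 0,"z": -0.15,"turn": 0,"jaw": 0},
    {"x": 0,"y": 0,"z": -0.15,"turn": 0,"jaw": 0},
    {"x": 0,"y": 0,"z": 0,"turn": 0,"jaw": 0},
    {"x": 0,"y": 0,"z": 0,"turn": 0,"jaw": 0},
  ],
)

```text
t: 8.53
tool_pos: [0.5356, 0.2024, 0.186]
tool_rot: [-0.174, -2.136, 2.136]
contact_force: [-0.2, -0.9, -2.2]
opening: 0.008
```

Request:
play_rows(
  moves=[
    {"x": 0,"y": 0,"z": -0.15,"turn": 0,"jaw": 0},
    {"x": 0,"y": 0,"z": -0.1,"turn": 0,"jaw": 0},
    {"x": 0,"y": 0,"z": 0,"turn": 0,"jaw": 0},
  ],
)

```text
t: 8.78
tool_pos: [0.5356, 0.2024, 0.1835]
tool_rot: [-0.174, -2.136, 2.136]
contact_force: [0.4, 0.2, -2.5]
opening: 0.0081
```

Request:
play_rows(
  moves=[
    {"x": 0,"y": 0,"z": -0.15,"turn": 0,"jaw": 0},
    {"x": 0,"y": 0,"z": -0.1,"turn": 0,"jaw": 0},
    {"x": 0,"y": 0,"z": 0,"turn": 0,"jaw": 0},
  ],
)

```text
t: 9.03
tool_pos: [0.5355, 0.2024, 0.1809]
tool_rot: [-0.174, -2.136, 2.136]
contact_force: [-0.0, -0.1, -1.6]
opening: 0.0078
```

There is no reaction force with the edge about 6 mm below the plate face, so it is in the slot. I'll keep going down.

Request:
play_rows(
  moves=[
    {"x": 0,"y": 0,"z": -0.2,"turn": 0,"jaw": 0},
    {"x": 0,"y": 0,"z": -0.2,"turn": 0,"jaw": 0},
    {"x": 0,"y": 0,"z": -0.2,"turn": 0,"jaw": 0},
    {"x": 0,"y": 0,"z": 0,"turn": 0,"jaw": 0},
  ],
)

```text
t: 9.37
tool_pos: [0.5353, 0.2024, 0.1745]
tool_rot: [-0.173, -2.135, 2.136]
contact_force: [-0.3, -0.1, -1.5]
opening: 0.0081
```

Run:
```python
from h import *
print(ctrl.get_obs()["contact_force"])
for n,(x,y,w,h) in (("scene",(250,90,130,130)),("side",(200,170,140,130))):
    d=eyes.get_image(n); cv2.imwrite(f"pics/{n}9.png",cv2.resize(d["img"][y:y+h,x:x+w],None,fx=4,fy=4,interpolation=cv2.INTER_CUBIC)[:,:,::-1])
```

```text
[-0.28609114 -0.13131669 -1.4513334 ]
```

View pics/side9.png

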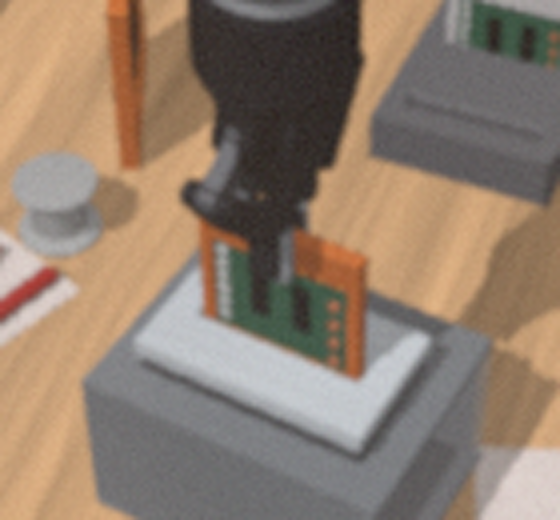

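The side view shows the board inside the slot. I'll go down to just above the flap (TCP about 0.158).

Request:
play_rows(
  moves=[
    {"x": 0,"y": 0,"z": -0.3,"turn": 0,"jaw": 0},
    {"x": 0,"y": 0,"z": -0.3,"turn": 0,"jaw": 0},
    {"x": 0,"y": 0,"z": -0.3,"turn": 0,"jaw": 0},
    {"x": 0,"y": 0,"z": -0.3,"turn": 0,"jaw": 0},
    {"x": 0,"y": 0,"z": -0.2,"turn": 0,"jaw": 0},
    {"x": 0,"y": 0,"z": 0,"turn": 0,"jaw": 0},
  ],
)

```text
t: 9.97
tool_pos: [0.5352, 0.2024, 0.1603]
tool_rot: [-0.173, -2.135, 2.136]
contact_force: [-0.3, 0.5, -2.4]
opening: 0.0078
```

Request:
play_rows(
  moves=[
    {"x": 0,"y": 0,"z": -0.2,"turn": 0,"jaw": 0},
    {"x": 0,"y": 0,"z": -0.15,"turn": 0,"jaw": 0},
    {"x": 0,"y": 0,"z": -0.15,"turn": 0,"jaw": 0},
    {"x": 0,"y": 0,"z": 0,"turn": 0,"jaw": 0},
  ],
)

```text
t: 10.3
tool_pos: [0.5355, 0.2024, 0.1558]
tool_rot: [-0.174, -2.136, 2.136]
contact_force: [0.1, 0.5, -2.0]
opening: 0.0079
```

Request:
play_rows(
  moves=[
    {"x": 0,"y": 0,"z": -0.15,"turn": 0,"jaw": 0},
    {"x": 0,"y": 0,"z": -0.15,"turn": 0,"jaw": 0},
    {"x": 0,"y": 0,"z": 0,"turn": 0,"jaw": 0},
  ],
)

```text
t: 10.55
tool_pos: [0.5359, 0.2025, 0.1538]
tool_rot: [-0.175, -2.137, 2.136]
contact_force: [-0.9, 0.4, 0.9]
opening: 0.0079
```

Request:
play_rows(
  moves=[
    {"x": 0,"y": 0,"z": -0.15,"turn": 0,"jaw": 0},
    {"x": 0,"y": 0,"z": -0.15,"turn": 0,"jaw": 0},
    {"x": 0,"y": 0,"z": 0,"turn": 0,"jaw": 0},
  ],
)

```text
t: 10.8
tool_pos: [0.5362, 0.2025, 0.1514]
tool_rot: [-0.176, -2.137, 2.137]
contact_force: [-0.7, 1.2, 3.2]
opening: 0.0076
```

The flap is engaged at about 5 N. I'll push on.

Request:
play_rows(
  moves=[
    {"x": 0,"y": 0,"z": -0.2,"turn": 0,"jaw": 0},
    {"x": 0,"y": 0,"z": -0.2,"turn": 0,"jaw": 0},
    {"x": 0,"y": 0,"z": -0.2,"turn": 0,"jaw": 0},
    {"x": 0,"y": 0,"z": 0,"turn": 0,"jaw": 0},
  ],
)

```text
t: 11.13
tool_pos: [0.5366, 0.2029, 0.1448]
tool_rot: [-0.178, -2.139, 2.136]
contact_force: [1.7, 1.5, 1.8]
opening: 0.0076
```

Request:
play_rows(
  moves=[
    {"x": 0,"y": 0,"z": -0.2,"turn": 0,"jaw": 0},
    {"x": 0,"y": 0,"z": -0.2,"turn": 0,"jaw": 0},
    {"x": 0,"y": 0,"z": -0.2,"turn": 0,"jaw": 0},
    {"x": 0,"y": 0,"z": 0,"turn": 0,"jaw": 0},
  ],
)

```text
t: 11.47
tool_pos: [0.5353, 0.2025, 0.1371]
tool_rot: [-0.174, -2.136, 2.136]
contact_force: [2.3, 2.6, 0.3]
opening: 0.008
```

Request:
play_rows(
  moves=[
    {"x": 0,"y": 0,"z": -0.2,"turn": 0,"jaw": 0},
    {"x": 0,"y": 0,"z": -0.2,"turn": 0,"jaw": 0},
    {"x": 0,"y": 0,"z": -0.2,"turn": 0,"jaw": 0},
    {"x": 0,"y": 0,"z": 0,"turn": 0,"jaw": 0},
  ],
)

```text
t: 11.8
tool_pos: [0.5351, 0.2023, 0.1311]
tool_rot: [-0.173, -2.135, 2.136]
contact_force: [0.7, 1.3, -0.8]
opening: 0.0078
```

Request:
play_rows(
  moves=[
    {"x": 0,"y": 0,"z": -0.2,"turn": 0,"jaw": 0},
    {"x": 0,"y": 0,"z": -0.15,"turn": 0,"jaw": 0},
    {"x": 0,"y": 0,"z": -0.1,"turn": 0,"jaw": 0},
    {"x": 0,"y": 0,"z": 0,"turn": 0,"jaw": 0},
    {"x": 0,"y": 0,"z": 0,"turn": 0,"jaw": 0},
  ],
)

```text
t: 12.22
tool_pos: [0.5352, 0.2024, 0.127]
tool_rot: [-0.173, -2.135, 2.136]
contact_force: [0.7, 3.0, -3.1]
opening: 0.0078
```

Run:
```python
from h import *
print(ctrl.get_obs()["contact_force"],ctrl.get_obs()["tool_pos"])
for n,(x,y,w,h) in (("side",(200,170,140,130)),):
    d=eyes.get_image(n); cv2.imwrite(f"pics/{n}10.png",cv2.resize(d["img"][y:y+h,x:x+w],None,fx=4,fy=4,interpolation=cv2.INTER_CUBIC)[:,:,::-1])
```

```text
[ 0.70549931  2.98280947 -3.06913185] [0.53518819 0.20237125 0.12697422]
```

View pics/side10.png

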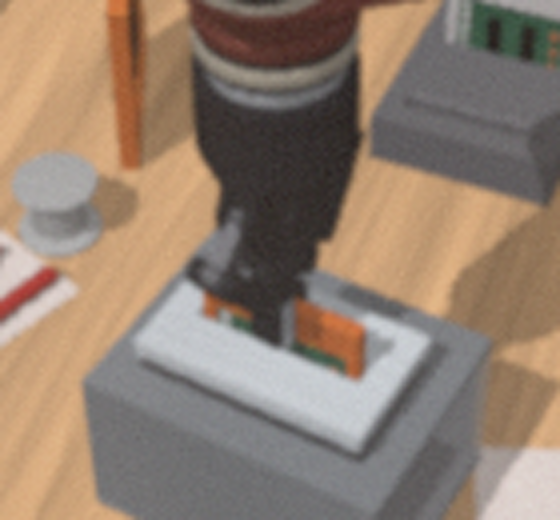

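The board is past the flap, with the force back to carrying its weight and the fingertips 5 mm above the plate. I'll release it.

Request:
play_rows(
  moves=[
    {"x": 0,"y": 0,"z": 0,"turn": 0,"jaw": 1.5},
    {"x": 0,"y": 0,"z": 0,"turn": 0,"jaw": 2.5},
    {"x": 0,"y": 0,"z": 0,"turn": 0,"jaw": 3},
    {"x": 0,"y": 0,"z": 0,"turn": 0,"jaw": 3},
    {"x": 0,"y": 0,"z": 0,"turn": 0,"jaw": 3},
  ],
)

```text
t: 12.68
tool_pos: [0.5359, 0.2023, 0.128]
tool_rot: [-0.175, -2.136, 2.137]
contact_force: [0.2, -0.6, 1.6]
opening: 0.0302
```

Run:
```python
from h import *
print(ctrl.get_obs()["contact_force"],ctrl.get_obs()["tool_pos"])
for n,(x,y,w,h) in (("side",(200,170,140,130)),):
    d=eyes.get_image(n); cv2.imwrite(f"pics/{n}11.png",cv2.resize(d["img"][y:y+h,x:x+w],None,fx=4,fy=4,interpolation=cv2.INTER_CUBIC)[:,:,::-1])
```

```text
[ 0.22147952 -0.63914834  1.59818919] [0.53585093 0.20233657 0.127982  ]
```

View pics/side11.png

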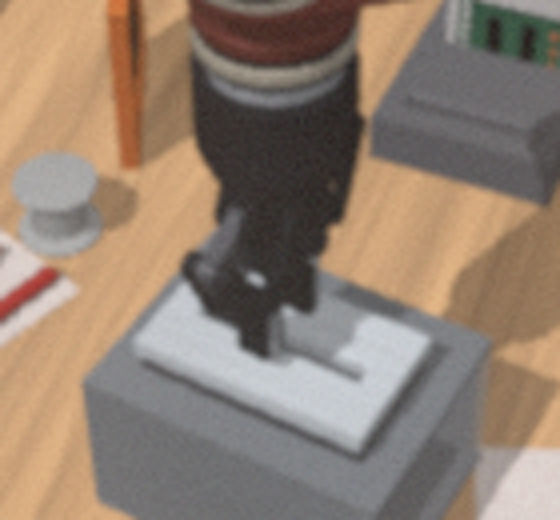

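The board has dropped in and nothing shows above the plate. I'll retreat upward and check.

Request:
play_rows(
  moves=[
    {"x": 0,"y": 0,"z": 1,"turn": 0,"jaw": 3},
    {"x": 0,"y": 0,"z": 2,"turn": 0,"jaw": 3},
    {"x": 0,"y": 0,"z": 3,"turn": 0,"jaw": 3},
    {"x": -0.5,"y": -2,"z": 4,"turn": 0,"jaw": 3},
    {"x": -1,"y": -3,"z": 3,"turn": 0,"jaw": 3},
    {"x": -1,"y": -1,"z": 1,"turn": 0,"jaw": 3},
    {"x": 0,"y": 0,"z": 0,"turn": 0,"jaw": 3},
    {"x": 0,"y": 0,"z": 0,"turn": 0,"jaw": 3},
  ],
)

```text
t: 13.4
tool_pos: [0.5119, 0.1451, 0.2649]
tool_rot: [-0.179, -2.138, 2.136]
contact_force: [0.3, 0.2, -0.7]
opening: 0.0301
```

```bash
python3 w.py w12
python3 - <<'E'
from h import *
for n in("side","scene"):
    d=eyes.get_image(n); cv2.imwrite(f"pics/{n}12.png",d["img"][:,:,::-1])
    if n=="side": cv2.imwrite("pics/s12c.png",cv2.resize(d["img"][215:330,200:340],None,fx=4,fy=4,interpolation=cv2.INTER_CUBIC)[:,:,::-1])
E
```

```text
13.45 [0.51139343 0.14545455 0.26316063] jaw -99.3573531738379 [-0.21896057  0.15818822 -0.50233156] 0.030191051160877707
```

View pics/w12.png

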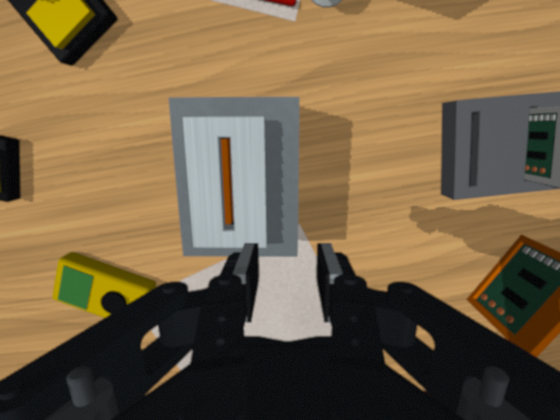

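View pics/s12c.png

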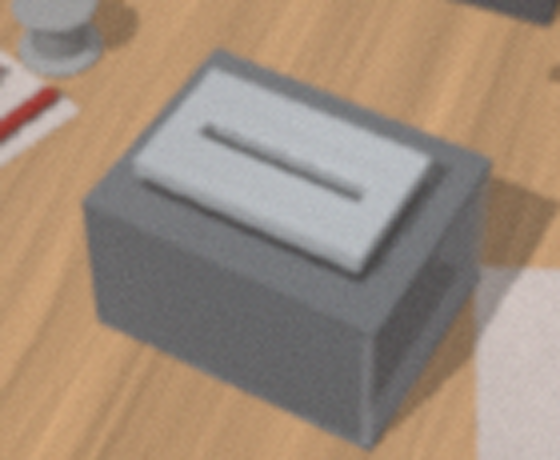

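View pics/scene12.png

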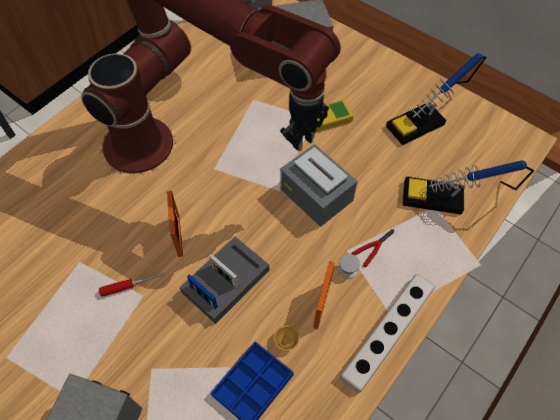

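The orange bar shows inside the slot, from (225,138) to (228,224), and nothing else has been disturbed. I'll check its depth.

Run:
```python
from h import *; import pickle
c,im,o=pickle.load(open("w12.pkl","rb"))
cv2.imwrite("pics/w12c.png",cv2.resize(im[110:260,170:290],None,fx=4,fy=4,interpolation=cv2.INTER_CUBIC)[:,:,::-1])
t=np.radians(-9.37); ex=np.array([np.cos(t),np.sin(t),0]); ey=np.array([-ex[1],ex[0],0])
for z in(.122,.106,.1,.09,):
    m=np.array([.5344,.2026,z]); q=proj(c,[m+ex*.045+ey*.0045,m+ex*.045-ey*.0045,m-ex*.045-ey*.0045,m-ex*.045+ey*.0045]); print(z,((q-[170,110]+.5)*4-.5).round(0).tolist())
```

```text
0.122 [[196.0, 114.0], [234.0, 114.0], [251.0, 475.0], [216.0, 475.0]]
0.106 [[210.0, 112.0], [246.0, 112.0], [262.0, 456.0], [229.0, 456.0]]
0.1 [[215.0, 112.0], [251.0, 111.0], [266.0, 449.0], [233.0, 449.0]]
0.09 [[223.0, 111.0], [258.0, 110.0], [272.0, 439.0], [240.0, 438.0]]
```

View pics/w12c.png

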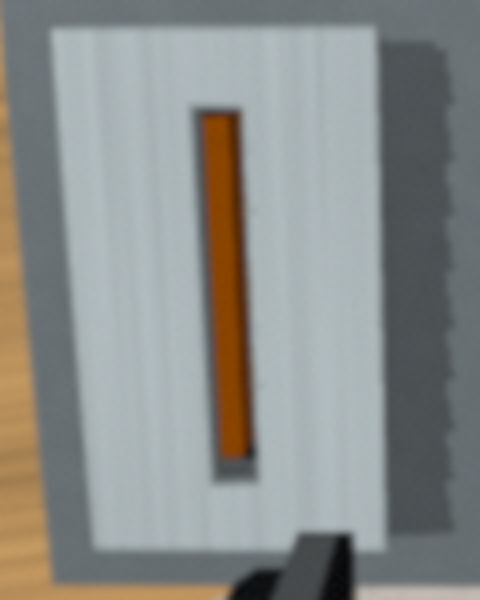

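The bar's apparent length of 345 px matches a top height of 0.106 m (344 px predicted), so it is 16 mm below the plate face as expected.

```bash
python3 -c "
from station import finish_job, ctrl
print(ctrl.get_obs()['contact_force']); print(finish_job())"
```

```text
[-0.40520886  0.05312306 -0.42340357]
the job is handed in; nothing more can be done
None
```

I took the orange board out of the rack, posted it through the slot and past the flap, released it, drew the arm clear and handed the job in at about 13.5 s. No verdict was reported.

- **Finding the slot:** I located it with the wrist camera rather than by touch; it was about 7 mm off the box's centre line along box y. The board entered with no measurable contact force. The flap then pushed back with about 5 N, and no reading came near 25 N. I read the force at the end of each short move, so brief peaks in between were not seen.
- **Final checks:** In the wrist picture the board's top edge is about 16 mm below the plate's upper face, which is where a fully posted board should sit. Nothing sticks out above the plate. I did not measure the flap angle directly, but the force fell back to the board's weight at about 28 mm past flap contact, and the board dropped freely on release.
- **Rest of the scene:** By eye, the white and blue boards are still in the rack and the other things look unmoved. The gripper was clear of everything.
- **Disagreements:** The scene and side cameras disagreed by about 4 mm on the rack and slot positions, so I relied on the wrist camera instead. One move call was refused as invalid input and did nothing.

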